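# Shut the dry cabinet and drop its gravity latch

### The arm

A 6-joint arm with a two-finger parallel gripper is mounted at the origin on the work surface. World frame = base frame: x ahead of the robot, y to its left, z up, the work surface at z = 0. Lengths are in mm, angles in degrees, forces in N, time in s.
With the tool pointing down it reaches from about 350 to 850 mm from the base axis. Payload 8.1 kg.
Tool frame: the origin (TCP) lies at the centre of the arm's flange, where the gripper is bolted on; the fingertips stand 173 mm ahead of it and the grasp point (between the pads) lies 155 mm ahead of it; z points along the fingers, y is the line along which they close (so a half turn about z gives the same grasp; the last joint's range is limited). The gripper opens to 85 mm and grips with 20 to 120 N. Pads are 22 mm wide; open, the fingers measure 114 mm over their backs; the gripper's body (76 mm by 85 mm) begins 54 mm behind the grasp point. The pads swing forward as they close: fully open they stand 13 mm farther back than shut.
Start: joints at [-81.555, 7.471, 85.268, -0, 87.261, -4.893], TCP at [138.442, -583.816, 404.692] pointing down, gripper open.
Joint ranges: [-169.43, 169.43], [-51.17, 129.36], [1.28, 143.12], [-76.62, 256.62], [0, 156.53], [-152.29, 152.29]. Speed limits (degrees/s): [136.94, 136.94, 159.86, 180, 180, 180].

### API

Orientations are given as [roll, pitch, yaw] about the fixed x, y, z axes, in that order (R = Rz(yaw) Ry(pitch) Rx(roll)).
In Python, from bench import * gives the robot as it stands.
- The arm moves only by the shell command python3 -m jog 'ROWS' [FORCE]. ROWS is text: rows parted by semicolons, each of 7 numbers parted by spaces: the shift along the tool's x, y, z scaled (see below), then the turn, a rotation vector about the tool's x, y, z scaled (see below), then the closure, from -1 (fully open) to 1 (shut). In form: tx ty tz wx wy wz hand; .... A call has 1 to 5 rows; each row shifts and turns the commanded pose from where the row before left it, along the tool's axes as they then stand; what a row does not reach is not made up. The controller multiplies each number of a shift by 0.1 m and each number of a turn by 60 degrees. A row lasts 1/8 s, in which the tool goes at most 62.5 mm and 10.7 degrees, less where a joint would pass 70% of its speed; a pose out of reach is approached as far as the arm can. A call with a number of a shift or a turn outside -1 to 1 is refused whole. A call with a gripper value outside its range is refused whole. The fingers move at their own pace and stop on an object; FORCE is the grip in N (left out, the last holds). Time passes only in rows, so rows that do not move let the fingers close. It gives the time, the measured TCP pose, the force, the opening and the grip force at its end, in the units of the state.
- sense(): the state, without advancing time (a new reading comes with each control period).
- snapshot(name): name is "side" or "top" or "wrist"; returns a dict with "img" (420x560x3 uint8, red, green, blue), "fx", "fy", "cx", "cy" (pixels), "extrinsics" (4x4, takes a point from camera to world coordinates). Camera axes: x right, y down, z forward; pixel columns grow to the right and rows downward; lengths in mm; the calibration is good to about 2 mm. A picture is of the moment at which its call begins. There is no depth.
- hand_in(): hands the job in; it is judged then, once.
The state is a dict: "time": time; "joint_pos": joint angles; "qd": joint speeds; "joint_efforts": joint torques, N m; "tool_pos": TCP position; "tcp_rot": TCP orientation; "ft_force": force on the tool from outside, world axes, zero at the start; "wrist_torque": the same for the moment, N m; "finger_gap": finger opening in mm; "grip_force": force on a finger pad.
Only numpy, scipy, OpenCV 4.12 (cv2) and the standard library are available. Lean on these libraries where they do the work, as an engineer would, in place of code of your own. Each camera call takes 0.05 s, during which the arm holds its last target. There are 200 camera calls.

### The job

Shut the watchmaker's dry cabinet and latch it: bring the door fully home without slamming it, with the steel latch bar lifted over the brass keeper (pressing its red thumb pad down lifts it), then let the bar drop fully into the keeper's notch. Leave the other things on the bench and the cabinet where they are.

Things in the scene. Friction and masses are not known exactly. Their poses are not given: they have to be found in the camera images.
- door (a joint): Clear framed door of the white and aluminium dry cabinet (240 deep, 320 wide, 210 high, fixed to the bench). Value in rad: 0 fully shut, grows as the free edge swings out. 12 mm thick, 255 from hinge to free edge, from 22 to 207 above the bench. Turns easily, stays where left. A steel bar pull stands 35 mm off its front, 235 mm from the hinge, 50 to 130 mm above the bench.
- latch_bar (a joint): Steel gravity latch bar on the door's front, a rocker; its red thumb pad is on the tail, hinge side. Value in rad: 0 dropped (level, where its own weight returns it), grows as the nose rises, stop at 0.26. Pressing the pad down (about 1 N, 11 mm of travel) raises the nose. From 0.13 the nose clears the keeper's lip; dropped, it meets the lip's outer side and stops the door 0.056 rad from shut.
- bar_pivot (a point): The latch bar's pivot screw on the door, 195 mm from the hinge line and 186 mm above the bench, in the plane of the door's rear face. The nose runs 110 mm from here away from the hinge, past the door's free edge: 16 high, 7 thick, its front face 23 mm in front of this point. The tail runs 67 mm towards the hinge: 12 high, 7 thick, same front face.
- thumb_pad (a point): Centre of the top of the red thumb pad, a plate 50 mm long along the door, 36 deep, 4 thick, standing out level from the bar's tail. Bar dropped: 153 mm from the hinge line along the door, 29 mm out from the door's front face, 192 mm above the bench; the tail's front face is 18 mm behind it. x axis points through the door, y along the door away from the hinge, z up; moves with door and bar.
- keeper_notch (a point): Middle of the notch floor of the brass keeper on the cabinet's white front stile, 178 mm above the bench: a J-shaped hook open at the top, 20 mm wide along the bar; outer lip 6 thick, 8 above this point; 11 mm from lip to stile for the 7 mm bar; no ramp. x axis points into the cabinet, z up. The hinge line is 285 mm off along -y and 19.5 along +x; door shut lies along y, opens anticlockwise from above.
- bar_nose (a point): Underside of the bar's nose, in the middle of its thickness, 90 mm from the pivot: the part that comes to lie in the keeper's notch. Latched, it coincides with keeper_notch to within about 3 mm.
- parts_basket: Round steel parts basket with partitions, 80 mm across, 22 high, loose; origin under its centre. To be left alone.
- movement_holder: Dark steel movement holder with a watch movement on it, 42 mm across, 22 high, loose; origin under its centre. To be left alone.
- oiler_stand: Clear base 60 x 75 mm with putty and two upright red oilers, about 105 high, loose; origin under its centre. To be left alone.
- bench_block: Aluminium bench block with two black pads, 65 x 45 x 16 mm, loose; origin under its centre. To be left alone.
- pith_wood: Round of pith wood, 28 mm across, 26 high, loose; origin under its centre. To be left alone.
- loupe: Black eye loupe, 38 mm across, 32 high, standing loose on the cabinet's clear top; origin under its centre. To be left alone.
- tweezers: Steel tweezers, about 130 mm long, 8 high, lying loose; origin under their middle. To be left alone.

How it is judged (in metres and radians):
On the way:
1. the latch bar is lifted over the keeper's lip as the door comes home (value of joint door below 0.06 rad and value of joint latch_bar above 0.09 rad).
At the end, for the whole second after the job is handed in: The door is shut (within 0.025 rad) and at rest, the latch bar has dropped (within 0.04 rad of level) with its nose in the keeper's notch (bar_nose within 7 mm of keeper_notch), and every loose thing on the bench is within 30 mm of where it was (value of joint door below 0.025 rad and value of joint latch_bar below 0.04 rad and distance between bar_nose and keeper_notch below 0.007 m and velocity of joint door between -0.05 and 0.05 rad/s and distance of each of parts_basket, movement_holder, oiler_stand, bench_block, pith_wood, loupe, tweezers from where it was at the start of the episode below 0.03 m); the robot touches nothing.
It fails at once if the door is slammed (swinging shut faster than 1.2 rad/s within 0.06 rad of shut) (value of joint door below 0.06 rad and velocity of joint door below -1.2 rad/s).
It fails at once if another thing on the bench is shifted by more than 30 mm (distance of any of parts_basket, movement_holder, oiler_stand, bench_block, pith_wood, loupe, tweezers from where it was at the start of the episode above 0.03 m).
It also fails if it takes over 32 s, if anything falls off the work surface, if the arm or the gripper's body presses on something with over 40 N, if the wrist force passes 120 N, or if a joint passes its speed limit or range.

## Working session

There is one attempt and no reset: what is moved stays moved. The work goes in short steps, Python scripts to look and compute and a shell command to move; the robot and the scene stay as the last step left them, time stands still between calls to the robot, and variables do not carry over. Pictures are saved under pics/ and viewed, at most 10 in all, crops included, and the job is handed in when it is done.

```bash
mkdir -p pics; ls
python3 - <<'E'
from bench import *
import cv2, numpy as np
for n in ("side","top"):
    s=snapshot(n); cv2.imwrite(f"pics/{n}0.png",s["img"][:,:,::-1])
    print(n,s["fx"],s["cx"],s["cy"],np.round(s["extrinsics"],3).tolist())
print(sense())
E
```

```text
pics
side 462.5236998515969 279.9004537321654 205.2179750123366 [[0.92, -0.307, 0.244, 324.135], [-0.391, -0.692, 0.606, -669.174], [-0.017, -0.653, -0.757, 936.935], [0.0, 0.0, 0.0, 1.0]]
top 521.1453744413996 286.89811679648375 209.8786709949649 [[-0.089, -0.974, 0.207, 285.133], [-0.996, 0.088, -0.014, -47.117], [-0.005, -0.208, -0.978, 1494.663], [0.0, 0.0, 0.0, 1.0]]
{'time': 0.1, 'joint_pos': array([-8.15565123e+01,  7.50964142e+00,  8.53250649e+01,  7.28621399e-04,
        8.72604939e+01, -4.89028091e+00]), 'qd': array([ 0.00569405, -0.05341135, -0.13762466,  0.00614482,  0.02747302,
       -0.02007016]), 'joint_efforts': array([ 4.78057973e-04, -5.70951498e+01, -5.01943374e+01, -1.93028109e-04,
        8.09724588e-03, -7.02170183e-06]), 'tool_pos': array([ 138.39495274, -583.60169517,  403.74155304]), 'tcp_rot': array([-1.79905208e+02, -8.84069700e-03,  1.33337259e+01]), 'ft_force': array([ 0.73976028,  0.03286607, -0.63499603]), 'wrist_torque': array([0.03621594, 0.02561563, 0.01577521]), 'grip_force': 0.0, 'finger_gap': 85.10673756951624}
```

View pics/side0.png

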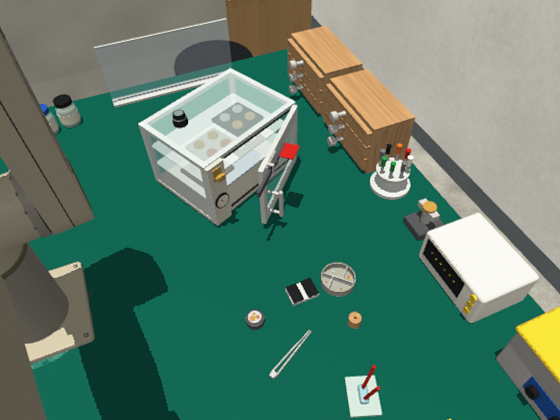

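View pics/top0.png

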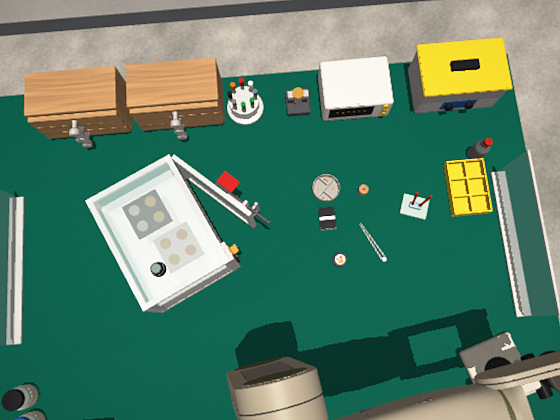

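The side view shows the door ajar, with the red pad at about (289,151) and the keeper at about (218,172). In the top view the pad is at (228,182), the keeper at about (235,250) and the hinge corner at about (172,157). Next I triangulate the pad and the keeper.

```bash
cat > h.py <<'E'
from bench import *
import cv2, numpy as np
def cen(img,roi,lo,hi):
    u0,v0,u1,v1=roi; h=cv2.cvtColor(img[v0:v1,u0:u1],cv2.COLOR_RGB2HSV)
    m=cv2.inRange(h,lo,hi)
    n,l,st,c=cv2.connectedComponentsWithStats(m); i=1+np.argmax(st[1:,4])
    return c[i]+[u0,v0], st[i]
def ray(s,p):
    E=np.array(s["extrinsics"]); d=E[:3,:3]@[(p[0]-s["cx"])/s["fx"],(p[1]-s["cy"])/s["fy"],1]
    return E[:3,3],d/np.linalg.norm(d)
def onz(s,p,z):
    o,d=ray(s,p); return o+d*(z-o[2])/d[2]
def tri(r1,r2):
    (o,d),(q,e)=r1,r2; t=np.linalg.lstsq(np.c_[d,-e],q-o,rcond=None)[0]
    a,b=o+d*t[0],q+e*t[1]; return (a+b)/2,np.linalg.norm(a-b)
E
python3 - <<'E'
from h import *
S=snapshot("side");T=snapshot("top")
R=((0,150,120),(4,255,255)); B=((12,110,90),(28,255,255))
ps,a=cen(S["img"],(265,135,310,165),*R); pt,b=cen(T["img"],(210,165,250,200),*R); print(ps,a,pt,b)
print("pad",tri(ray(S,ps),ray(T,pt)),onz(S,ps,192),onz(T,pt,192))
ks,a=cen(S["img"],(200,155,235,190),*B); kt,b=cen(T["img"],(222,238,248,262),*B); print(ks,a,kt,b)
print("keep",tri(ray(S,ks),ray(T,kt)),onz(S,ks,184),onz(T,kt,184))
print("corner",onz(T,(172,157),210), "cab front right corner", onz(T,(240,262),210))
c=np.hstack([cv2.resize(S["img"][90:230,190:315],None,fx=4,fy=4,interpolation=2)[:560,:400*1+100],cv2.resize(T["img"][145:265,160:275],None,fx=2.6,fy=4.6667,interpolation=2)])
c=c[:, :800]; cv2.imwrite("pics/c.png",c[:,:,::-1]); print(c.shape)
E
```

```text
[288.85388128 150.70776256] [ 14   8  20  17 219] [227.68965517 181.37164751] [  7   6  23  22 261]
pad (array([651.59930115,  80.4828506 , 187.35790389]), np.float64(0.68369126317142)) [649.9325866  75.8690239 192.       ] [649.94924569  80.07802917 192.        ]
[218.05035971 174.38129496] [ 12  11  14  16 139] [233.36111111 248.98611111] [ 6  6 11 11 72]
keep (array([473.98301987,  78.31678549, 182.82975673]), np.float64(0.6735846815911024)) [473.40885633  77.13123935 184.        ] [474.15391507  78.18921842 184.        ]
corner [722.77833845 217.12119059 210.        ] cab front right corner [436.6699738   61.57027142 210.        ]
(560, 799, 3)
```

View pics/c.png

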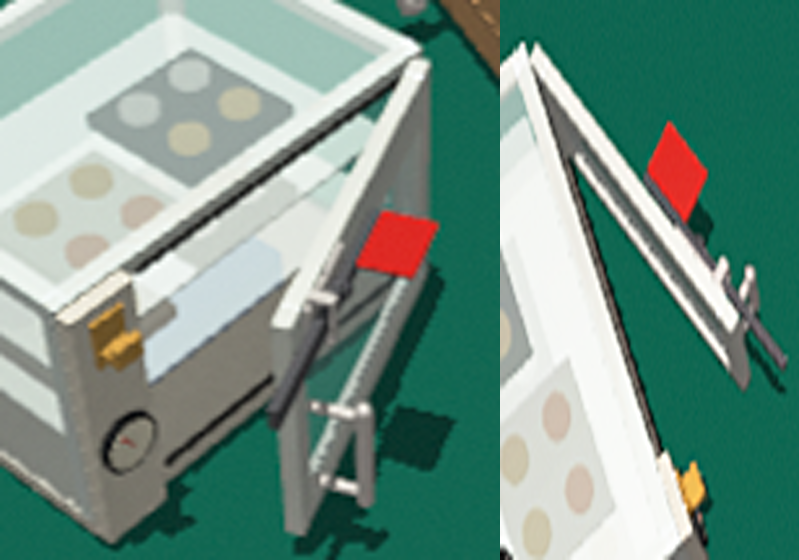

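The crop confirms the layout. In the left half, the pad is on the tail, the hinge corner is upper right and the keeper hook is on the stile. From the triangulation the hinge is at about (715,231), the door angle is about 0.4 rad and the pad is at about (650,79). The approach yaw is about 142°, which puts tool x along the inward door normal.

```bash
python3 -m jog '.465 -.376 0 0 0 0 1;.465 -.376 0 0 0 0 1;.465 -.376 0 0 0 0 1;.465 -.376 0 0 0 0 1;.465 -.376 0 0 0 0 1' 20
python3 -m jog '.465 -.376 0 0 0 0 1;.465 -.376 0 0 0 0 1;.465 -.376 0 0 0 0 1;.465 -.376 0 0 0 0 1;.465 -.376 0 0 0 0 1'
python3 -m jog '.465 -.376 0 0 0 0 1;.465 -.376 0 0 0 0 1;.465 -.376 0 0 0 0 1;.465 -.376 0 0 0 0 1;0 0 0 0 0 -.17 1'
python3 -m jog '0 0 0 0 0 -.17 1;0 0 0 0 0 -.17 1;0 0 0 0 0 -.17 1;0 0 0 0 0 -.17 1;0 0 0 0 0 -.17 1'
python3 -m jog '0 0 0 0 0 -.17 1;0 0 0 0 0 -.17 1;0 0 0 0 0 -.17 1;0 0 0 0 0 -.17 1;0 0 0 0 0 -.17 1'
```

```text
time: 0.82
tool_pos: [322.0, -345.6, 404.6]
tcp_rot: [180.0, -0.0, 13.3]
ft_force: [0.9, 0.2, 0.0]
finger_gap: -0.1
grip_force: 0.0
time: 1.45
tool_pos: [505.0, -108.8, 404.8]
tcp_rot: [180.0, -0.0, 13.3]
ft_force: [0.4, -0.4, -0.5]
finger_gap: -0.3
grip_force: 0.0
time: 2.08
tool_pos: [651.7, 82.4, 402.2]
tcp_rot: [-179.9, 0.1, 23.9]
ft_force: [-0.7, -0.8, -0.5]
finger_gap: 0.2
grip_force: 0.0
time: 2.7
tool_pos: [650.4, 78.6, 404.3]
tcp_rot: [-180.0, 0.0, 74.9]
ft_force: [-0.3, -0.1, -0.2]
finger_gap: -0.1
grip_force: 0.0
time: 3.32
tool_pos: [650.4, 78.6, 404.3]
tcp_rot: [-180.0, -0.0, 125.9]
ft_force: [-0.6, -0.6, 0.7]
finger_gap: -0.1
grip_force: 0.0
```

```bash
python3 -m jog '0 0 0 0 0 -.14 1;0 0 0 0 0 -.125 1;0 0 0 0 0 0 1'
python3 - <<'E'
from h import *
W=snapshot("wrist");S=snapshot("side");R=((0,150,100),(4,255,255))
c=np.hstack([cv2.resize(W["img"],(460,345)),cv2.resize(S["img"][60:260,180:380],(340,340))[:340]][:1])
d=cv2.resize(S["img"][60:260,190:380],(328,345)); c=np.hstack([c,d])
cv2.imwrite("pics/w1.png",c[:,:,::-1])
print(np.round(W["extrinsics"],3).tolist(),W["fx"],W["cx"],W["cy"])
h=cv2.inRange(cv2.cvtColor(W["img"],cv2.COLOR_RGB2HSV),*R)
n,l,st,ce=cv2.connectedComponentsWithStats(h); print([(s,x) for s,x in zip(st[1:],ce[1:]) if s[4]>100])
for k in range(1,n):
    if st[k,4]>300:
        b=cv2.boxPoints(cv2.minAreaRect(np.argwhere(l==k)[:,::-1].astype(np.float32)));print([onz(W,p,192)[:2].round(1) for p in b],onz(W,ce[k],192))
E
```

```text
time: 3.7
tool_pos: [650.4, 78.6, 404.3]
tcp_rot: [-180.0, -0.0, 141.4]
ft_force: [0.1, -0.3, -0.6]
finger_gap: 0.2
grip_force: 0.0
[[0.623, 0.739, 0.255, 585.235], [0.782, -0.59, -0.202, 130.411], [0.001, 0.325, -0.946, 372.663], [0.0, 0.0, 0.0, 1.0]] 326.02060303075604 277.6840640625787 210.74412915703627
[(array([ 239,  213,   83,   57, 3416], dtype=int32), array([278.99765808, 242.54274005]))]
[array([645.5,  49.5]), array([620.5,  73.6]), array([653.1, 109.6]), array([680.1,  87.5])] [650.31842395  79.75723073 192.        ]
```

View pics/w1.png

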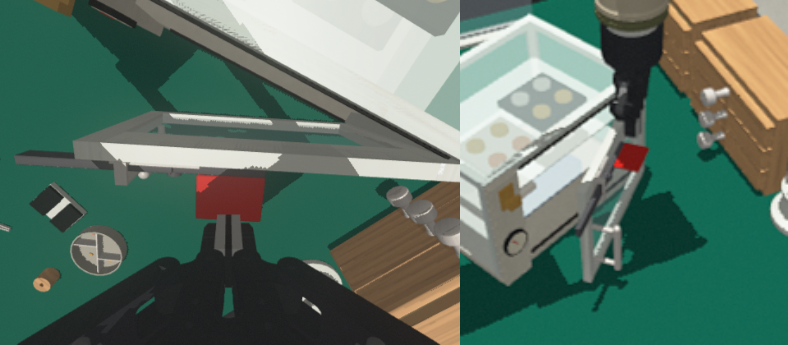

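In the wrist view (left) the pad spans about cols 239–322 and rows 213–270 in full-size pixels, with the fingertips over its outer edge. The pad centre is at about (650,80), with the door direction at about 48–50°. I'll correct the yaw slightly, move 5 mm inward and descend.

```bash
python3 -m jog '.05 0 0 0 0 .04 1;0 0 .2 0 0 0 1;0 0 .16 0 0 0 1;0 0 0 0 0 0 1'
python3 -m jog '0 0 .03 0 0 0 1;0 0 0 0 0 0 1'
python3 -m jog '0 0 .03 0 0 0 1;0 0 0 0 0 0 1'
python3 - <<'E'
from h import *
W=snapshot("wrist");S=snapshot("side");T=snapshot("top")
c=np.hstack([cv2.resize(W["img"][150:350,130:430],(450,300)),cv2.resize(S["img"][90:230,210:350],(300,300))])
cv2.imwrite("pics/w2.png",c[:,:,::-1])
E
```

```text
time: 4.3
tool_pos: [645.8, 81.5, 365.2]
tcp_rot: [-179.8, -0.2, 139.0]
ft_force: [0.2, -0.0, -0.7]
finger_gap: 0.1
grip_force: 0.0
time: 4.55
tool_pos: [646.7, 81.6, 366.0]
tcp_rot: [180.0, 0.0, 139.0]
ft_force: [0.3, -0.3, 0.0]
finger_gap: -0.1
grip_force: 0.0
time: 4.8
tool_pos: [646.6, 81.7, 362.9]
tcp_rot: [180.0, 0.0, 139.0]
ft_force: [0.3, 0.9, 1.1]
finger_gap: 0.2
grip_force: 0.4
```

View pics/w2.png

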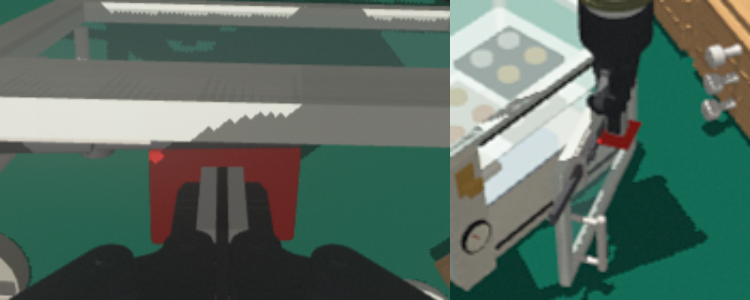

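The wrist crop shows the fingertips centred on the pad, a few mm short of the tail, with the door edge parallel to image x. First contact reads about 1 N, so I'll press on.

```bash
python3 -m jog '0 0 .03 0 0 0 1;0 0 0 0 0 0 1'|grep -E "pos|force"
python3 -m jog '0 0 .025 0 0 0 1;0 0 0 0 0 0 1'|grep -E "pos|force"
python3 - <<'E'
from h import *
S=snapshot("side");W=snapshot("wrist")
c=np.hstack([cv2.resize(W["img"][150:350,130:430],(450,300)),cv2.resize(S["img"][110:210,240:340],(300,300))])
cv2.imwrite("pics/w3.png",c[:,:,::-1])
E
```

```text
tool_pos: [646.4, 81.7, 359.3]
ft_force: [0.5, -0.1, 0.5]
grip_force: 0.4
tool_pos: [646.4, 81.6, 356.8]
ft_force: [-0.1, 0.4, 0.4]
grip_force: 0.3
```

View pics/w3.png

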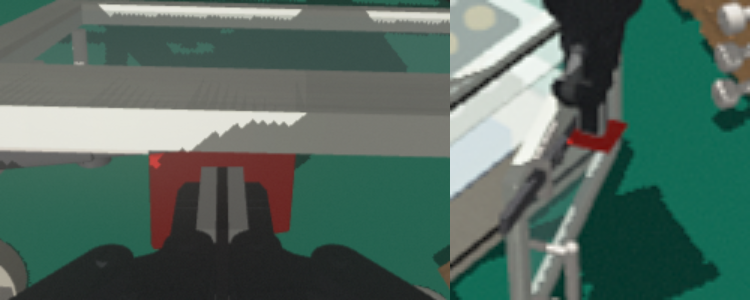

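The pad has tilted, hinge side lower, so the bar is rising. I'll lower a little more to feel for the stop.

```bash
python3 -m jog '0 0 .015 0 0 0 1;0 0 0 0 0 0 1'|grep -E "pos|force"
python3 -m jog '0 0 .015 0 0 0 1;0 0 0 0 0 0 1'|grep -E "pos|force"
```

```text
tool_pos: [646.7, 81.6, 356.2]
ft_force: [0.9, -1.1, 3.3]
grip_force: 1.4
tool_pos: [647.0, 81.4, 356.0]
ft_force: [0.1, -1.7, 8.6]
grip_force: 3.9
```

The stop is at about 356. I'll back off to about 0.22 rad of lift, then swing the door through the first 12°.

```bash
python3 -m jog '0 0 -.03 0 0 0 1;.02 0 0 0 0 0 1;.02 0 0 0 0 0 1;0 0 0 0 0 0 1'|grep -E "pos|force"
python3 -m jog '.08 -.019 0 0 0 .05 1;.08 -.019 0 0 0 .05 1;.08 -.019 0 0 0 .05 1;.08 -.019 0 0 0 .05 1;0 0 0 0 0 0 1'
python3 - <<'E'
from h import *
S=snapshot("side");W=snapshot("wrist");T=snapshot("top")
c=np.hstack([cv2.resize(W["img"][100:350,100:450],(420,300)),cv2.resize(S["img"][110:240,200:330],(300,300))])
cv2.imwrite("pics/w4.png",c[:,:,::-1])
E
```

```text
tool_pos: [643.2, 84.6, 356.7]
ft_force: [0.7, 0.5, 0.1]
grip_force: 0.3
time: 7.18
tool_pos: [615.4, 102.2, 357.2]
tcp_rot: [180.0, -0.0, 127.1]
ft_force: [1.2, 0.1, 0.7]
finger_gap: 0.0
grip_force: 0.7
```

View pics/w4.png

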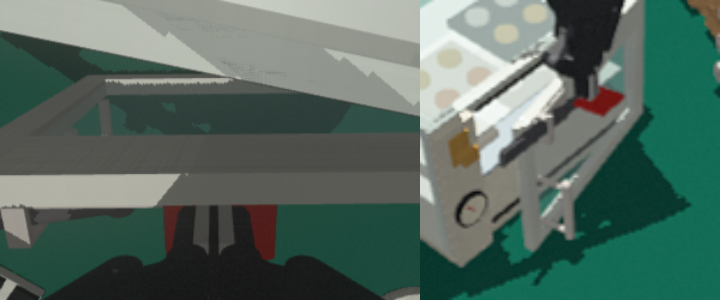

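The door moved 12° with the fingers square to it, and the bar is raised (side crop, nose at about (500,160), still outside the keeper). Roughly 8–11° remain.

```bash
python3 -m jog '.08 -.019 0 0 0 .05 1;.08 -.019 0 0 0 .05 1;0 0 0 0 0 0 1'|grep -E "pos|rot|force"
python3 -m jog '.04 -.01 0 0 0 .025 1;0 0 0 0 0 0 1'|grep -E "pos|rot|force"
python3 - <<'E'
from h import *
S=snapshot("side");W=snapshot("wrist");T=snapshot("top")
c=np.hstack([cv2.resize(W["img"][100:350,100:450],(420,300)),cv2.resize(S["img"][130:230,190:290],(300,300))])
cv2.imwrite("pics/w5.png",c[:,:,::-1])
E
```

```text
tool_pos: [603.4, 112.7, 357.4]
tcp_rot: [180.0, 0.0, 121.1]
ft_force: [0.4, 1.2, 0.9]
grip_force: 1.1
tool_pos: [600.5, 115.6, 357.4]
tcp_rot: [180.0, -0.0, 119.5]
ft_force: [2.3, 2.0, 2.7]
grip_force: 1.5
```

View pics/w5.png

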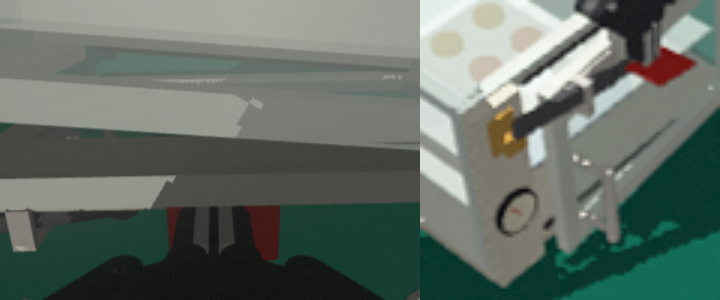

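The door is about 3–4° from shut and the nose is at the keeper. There's no resistance along the normal, so I'll continue in small steps and watch the force.

```bash
python3 -m jog '.03 -.008 0 0 0 .018 1;0 0 0 0 0 0 1'|grep -E "pos|rot|force"
python3 -m jog '.03 -.008 0 0 0 .018 1;0 0 0 0 0 0 1'|grep -E "pos|rot|force"
python3 - <<'E'
from h import *
S=snapshot("side");W=snapshot("wrist");T=snapshot("top")
c=np.hstack([cv2.resize(W["img"][100:350,100:450],(420,300)),cv2.resize(S["img"][140:200,200:260],(300,300),interpolation=2)])
cv2.imwrite("pics/w6.png",c[:,:,::-1])
E
```

```text
tool_pos: [598.2, 117.9, 357.4]
tcp_rot: [180.0, -0.0, 118.4]
ft_force: [2.9, 2.4, 3.1]
grip_force: 2.0
tool_pos: [596.0, 120.2, 357.5]
tcp_rot: [180.0, -0.0, 117.4]
ft_force: [3.6, 3.2, 4.0]
grip_force: 2.4
```

View pics/w6.png

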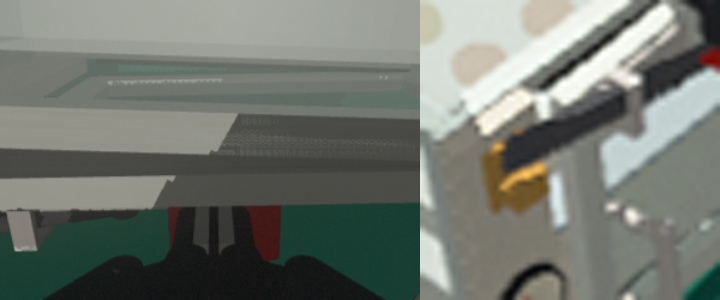

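The nose is now above the lip, which shows in front of and below the bar (side crop, about (525,185)). A little door gap remains, so I'll push home gently without further sideways motion.

```bash
for i in 1; do python3 -m jog '.03 .004 0 0 0 .015 1;0 0 0 0 0 0 1'|grep -E "pos|rot|force"
python3 -m jog '.03 .004 0 0 0 .01 1;0 0 0 0 0 0 1'|grep -E "pos|rot|force"; done
```

```text
tool_pos: [594.8, 122.7, 357.3]
tcp_rot: [-179.9, 0.0, 116.4]
ft_force: [0.4, 0.4, 6.4]
grip_force: 3.1
tool_pos: [593.6, 125.4, 357.2]
tcp_rot: [-179.9, 0.0, 115.8]
ft_force: [-1.6, 0.2, 6.1]
grip_force: 3.2
```

```bash
python3 -m jog '.03 0 0 0 0 .01 1;0 0 0 0 0 0 1'|grep -E "pos|rot|force"
python3 -m jog '.03 0 0 0 0 0 1;0 0 0 0 0 0 1'|grep -E "pos|rot|force"
python3 - <<'E'
from h import *
S=snapshot("side");W=snapshot("wrist");T=snapshot("top")
c=np.hstack([cv2.resize(W["img"][100:350,100:450],(420,300)),cv2.resize(S["img"][140:200,200:260],(300,300),interpolation=2)])
cv2.imwrite("pics/w7.png",c[:,:,::-1])
E
```

```text
tool_pos: [592.2, 128.0, 357.1]
tcp_rot: [-179.9, 0.0, 115.2]
ft_force: [-1.3, -0.7, 7.0]
grip_force: 3.1
tool_pos: [591.3, 130.6, 357.1]
tcp_rot: [-179.9, 0.0, 115.2]
ft_force: [0.3, -4.0, 5.4]
grip_force: 2.4
```

View pics/w7.png

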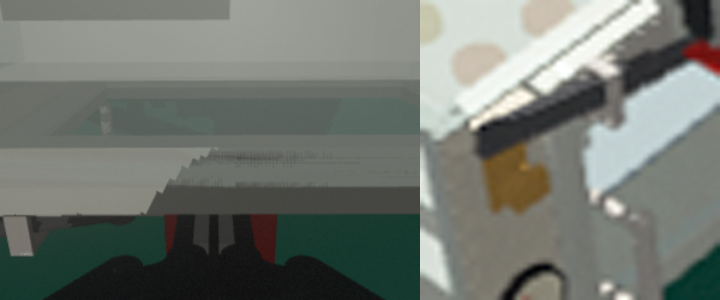

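The door is now flush with the cabinet and normal resistance has begun. I'll make one more small push to confirm, then raise the fingers straight up so the bar drops while the door stays held.

```bash
python3 -m jog '.02 0 0 0 0 0 1;0 0 0 0 0 0 1'|grep -E "pos|rot|force"
python3 -m jog '0 0 -.04 0 0 0 1;0 0 -.04 0 0 0 1;0 0 -.04 0 0 0 1;0 0 0 0 0 0 1'|grep -E "pos|rot|force"
python3 -m jog '-.03 0 -.1 0 0 0 1;0 0 -.4 0 0 0 1;0 0 -.4 0 0 0 1;-.4 0 0 0 0 0 1;-.4 0 0 0 0 0 1'
python3 - <<'E'
from h import *
S=snapshot("side");W=snapshot("wrist");T=snapshot("top")
c=np.hstack([cv2.resize(W["img"],(400,300)),cv2.resize(S["img"][120:220,190:310],(360,300),interpolation=2)])
cv2.imwrite("pics/w8.png",c[:,:,::-1])
E
```

```text
tool_pos: [590.6, 132.5, 357.0]
tcp_rot: [-180.0, 0.0, 115.3]
ft_force: [1.5, -3.4, 4.4]
grip_force: 3.3
tool_pos: [590.3, 132.4, 368.0]
tcp_rot: [-179.8, 0.0, 115.3]
ft_force: [0.6, -5.2, -0.2]
grip_force: 2.6
time: 11.28
tool_pos: [626.3, 57.9, 460.7]
tcp_rot: [179.9, -0.0, 115.4]
ft_force: [-0.1, 0.8, -0.6]
finger_gap: -0.0
grip_force: 0.0
```

View pics/w8.png

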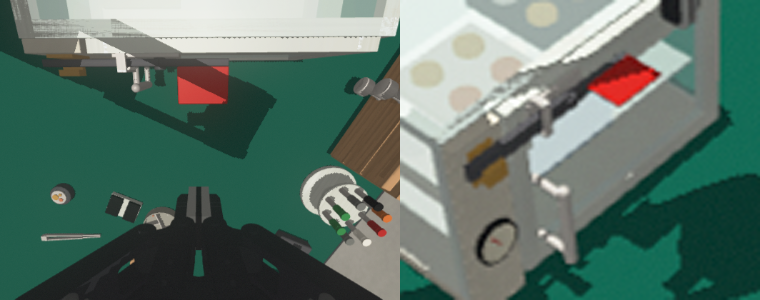

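In the wrist view brass shows on both sides of the bar at about (72,57) and (72,71), and the pad is level. The viewing allowance is used up, so I'll confirm numerically whether the bar lies between lip and stile.

Run:
```python
from h import *
W=snapshot("wrist");S=snapshot("side");T=snapshot("top")
R=((0,150,100),(4,255,255));B=((10,90,40),(30,255,255))
I=W["img"]; hsv=cv2.cvtColor(I[60:115,70:140],cv2.COLOR_RGB2HSV); m=cv2.inRange(hsv,*B)
n,l,st,c=cv2.connectedComponentsWithStats(m)
xk=np.array([-.478,.878]);yk=np.array([-.878,-.478])
for i in range(1,n):
    if st[i,4]>8:
        x,y,w,h=st[i,:4]; f=lambda r:onz(W,(c[i][0]+70,r+60),186)[:2]
        print(st[i],"along xk %.1f..%.1f"%(f(y+h)@xk,f(y)@xk),"yk %.1f"%(f(y)@yk))
for r in range(66,104,1): print(r,I[r,100],round(onz(W,(100,r),186)[:2]@xk,1))
pw,a=cen(I,(200,70,360,170),*R)
ps,_=cen(S["img"],(240,120,315,170),*R)
print("pad",tri(ray(W,pw),ray(S,ps)))
b=cv2.boxPoints(cv2.minAreaRect(np.argwhere(cv2.inRange(cv2.cvtColor(I,cv2.COLOR_RGB2HSV),*R)[70:170,200:360])[:,::-1].astype(np.float32)))+[200,70]
q=[onz(W,p,192)[:2].round(1) for p in b]; print(q,[np.linalg.norm(q[i]-q[i-1]) for i in range(4)],[np.degrees(np.arctan2(*(q[i]-q[i-1])[::-1])) for i in range(4)])
# cabinet front stile direction from top view
```

```text
[  0  23  56   6 283] along xk -152.7..-148.9 yk -457.7
[ 13  40  38  13 440] along xk -168.7..-160.1 yk -459.3
66 [120 116 106] -138.4
67 [119 115 106] -139.0
68 [119 116 106] -139.6
69 [118 114 104] -140.3
70 [121 117 106] -140.9
71 [119 116 105] -141.5
72 [118 114 103] -142.1
73 [118 114 104] -142.7
74 [118 114 104] -143.4
75 [119 115 104] -144.0
76 [118 114 104] -144.6
77 [117 113 104] -145.2
78 [118 113 103] -145.9
79 [118 114 104] -146.5
80 [114 111 102] -147.1
81 [103 101  93] -147.8
82 [103  94  77] -148.4
83 [105  87  60] -149.0
84 [107  87  57] -149.7
85 [108  88  59] -150.3
86 [109  88  59] -150.9
87 [100  82  55] -151.6
88 [97 81 54] -152.2
89 [77 68 55] -152.9
90 [62 60 57] -153.5
91 [60 61 59] -154.2
92 [60 61 59] -154.8
93 [59 60 59] -155.4
94 [59 60 59] -156.1
95 [60 61 59] -156.7
96 [59 59 58] -157.4
97 [58 59 58] -158.0
98 [58 59 57] -158.7
99 [55 55 53] -159.3
100 [84 72 53] -160.0
101 [105  86  56] -160.7
102 [106  86  54] -161.3
103 [103  84  54] -162.0
pad (array([603.02638917, 114.816045  , 190.8681269 ]), np.float64(1.5315177889228417))
[array([572.9, 123.5]), array([616.2, 143.8]), array([632.5, 112.4]), array([587.,  91.])] [np.float64(35.426825993870814), np.float64(47.822379698212494), np.float64(35.37866588779174), np.float64(50.28130865440954)] [np.float64(113.45342551009843), np.float64(25.118224968355428), np.float64(-62.56580013123878), np.float64(-154.8110062960211)]
```

The bar (about 7 mm of dark pixels) lies between the keeper's back plate and its lip. The pad is level at z≈191 and the arm is clear, so I'm handing in.

```bash
python3 -c "
from bench import *
print(hand_in())"
```

```text
the job is handed in; nothing more can be done
None
```

The cabinet door is shut and, by the last camera measurement, the bar lies in the keeper's notch with the pad level. The job is handed in with no verdict returned, and I viewed 11 pictures, one over the limit of 10.

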